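# Close up the row of keepsake boxes on the bedside organiser

## Robot

A 7-joint arm with a two-finger parallel gripper is mounted at the origin on the work surface. World frame = base frame: x ahead of the robot, y to its left, z up, the work surface at z = 0. Lengths are in m, angles in rad, forces in N, time in s.
With the tool pointing down it reaches from about 0.4 to 0.85 m from the base axis. Payload 4.5 kg.
Tool frame: the origin (TCP) lies midway between the tips of the shut fingers; the grasp point (between the pads) lies 19 mm behind it; z points along the fingers, y is the line along which they close (so a half turn about z gives the same grasp; the last joint's range is limited). The gripper opens to 88 mm and grips with 3 to 60 N. Pads are 18 mm wide; open, the fingers measure 123 mm over their backs; the gripper's body (75 mm by 187 mm) begins 45 mm behind the grasp point.
Start: joints at [1.163, 0.689, -0.195, 1.565, 0.157, 0.902, -0.215], TCP at [0.267, -0.565, 0.239] pointing down, gripper open.
Joint ranges: [-3.01, 3.01], [-0.46, 2.08], [-1.47, 1.51], [0.13, 2.56], [-1, 4.14], [0.04, 2.09], [-2.66, 2.66]. Speed limits (rad/s): [2.57, 2.57, 3.14, 3.14, 3.14, 3.14, 3.14].

## Interface

Orientations are given as a unit quaternion [x, y, z, w].
In Python, from plant import r gives the robot as it stands. The module is installed in compiled form; this text tells all that it offers.
- The arm moves only by the tool step_arm, never from a script. Its argument "series" is a list of rows, each a list of 7 numbers: the shift along the world's x, y, z in mm, then the turn, a rotation vector about the world's x, y, z in rad, then the closure, from 0 (fully open) to 1 (shut). A call has 1 to 20 rows; each row shifts and turns the commanded pose from where the row before left it; what a row does not reach is not made up. A row lasts 1/10 s, in which the tool goes at most 50 mm and 8.59 degrees, less where a joint would pass 70% of its speed; a pose out of reach is approached as far as the arm can. A call is refused whole if a number of a shift passes 50 or a number of a turn 0.15, either way. A call with a gripper value outside its range is refused whole. The fingers move at their own pace and stop on an object; "force" is the grip in N (left out, the last holds). Time passes only in rows, so rows that do not move let the fingers close. It gives the time, the measured TCP pose, the force, the opening and the grip force at its end, in the units of the state.
- r.get_state(): the state, without advancing time (a new reading comes with each control period).
- r.snapshot(name): name is "scene" or "top"; returns (picture, depth): 400x640x3 uint8, blue, green, red; 400x640 float32, m along the optical axis (not along the pixel's ray), 0 where there is no reading.
- r.get_calibration(name): a dict with "intrinsics" (3x3 intrinsics, pixels), "dist_coeffs" ([k1, k2, p1, p2, k3] as OpenCV has them; the pictures are not rectified), "pose" (4x4, takes a point from camera to world coordinates). Camera axes: x right, y up, looking along -z (the intrinsics and any distortion apply to the point x, -y, -z); pixel columns grow to the right and rows downward; lengths in m; the calibration is good to about 2 mm. A picture is of the moment at which its call begins. get_calibration takes no time and is no camera call.
- r.finish_job(): hands the job in; it is judged then, once.
The state is a dict: "clock": time; "q": joint angles; "qd": joint speeds; "joint_torque": joint torques, N m; "tool_pos": TCP position; "eef_rot": TCP orientation; "contact_force": force on the tool from outside, world axes, zero at the start; "moment": the same for the moment, N m; "opening": opening from 0.0 (shut) to 1.0 (fully open); "finger_force": force on a finger pad.
Only numpy, scipy, OpenCV 4.12 (cv2) and the standard library are available. Lean on these libraries where they do the work, as an engineer would, in place of code of your own. Each camera call takes 0.05 s, during which the arm holds its last target. There are 200 camera calls.

## Task

First lift the little alarm clock out of the gap in the bedside organiser and stand it upright in the middle of the cork pad on the organiser's dark stand. Then pick up the blue keepsake box and set it on the organiser's deck in the space between the cream box and the sliding end stop. Finally close up the row, so that stand, cream box, blue box and end stop all butt flush in one straight line with no gaps, and leave everything else on the table where it is.

Things in the scene. Friction and masses are not known exactly. Their poses are not given: they have to be found in the camera images.
- organiser: Bedside organiser, fixed, pose varies: pale oak deck, x -50..+60, y -190..+190 mm, top at z 12 mm. Origin on the table under the deck's middle; x points from its front edge to its rear rail, y along the row to the dark clock stand, z up. The rail stands at x 50..60 mm, 28 mm above the table. The row, from +y: clock stand, (clock in a gap), cream box, open space, end stop.
- stand_face (a point): Middle of the inner (-y) face of the fixed dark walnut clock stand, against which the cream box is to be butted: at organiser x 6, y 112, z 24 mm; axes as the organiser's. The stand is a block 84 mm (x) by 76 mm (y), its top 37 mm above the table.
- clock_pad (a point): Centre of the 60 by 60 mm cork pad on top of the clock stand (37 mm above the table); axes as the organiser's.
- stop (a joint): End stop sliding along the deck: 0 m fully open (centred at organiser y = -170 mm), growing towards the clock stand, up to 0.16; about 0.134 when the row is closed; starts at 0 to 0.02. About 2 N of friction; stays where left. Walnut block 84 mm (x) by 16 mm (y), 39 mm above the deck; brass tab 40 mm (x) by 16 mm (y) on its middle, to 68 mm above the deck.
- stop_face (a point): Middle of the end stop's inner (+y) face, 20 mm above the deck, moving with the stop; axes as the organiser's.
- stop_tab (a point): Top centre of the stop's brass tab, 80 mm above the table, moving with the stop; axes as the organiser's.
- clock: Round cream alarm clock, loose, 120 g: disc 46 mm across, 28 mm thick (x), on a brass foot 30 (x) by 36 (y) by 10 mm; 53 mm tall, disc centre 30 mm up. Origin at the centre of its underside; its face looks along -x; grip it from above across its 28 mm thickness. Starts on the deck between clock stand and cream box, with little room on its y sides.
- cream_box: Cream keepsake box, loose, closed (one solid piece), about 0.25 kg: 84 mm (x) by 70 mm (y) by 40 mm tall, with a dark wooden bar handle on top, 40 mm long (x), 12 mm wide (y), 24 mm high (top 64 mm above the underside). Origin at the centre of its underside, z up. Starts on the deck, 70 to 85 mm from the clock stand, roughly square to it.
- blue_box: Blue keepsake box, the same size, handle, weight and axes as the cream one. It starts on the table in front of the organiser, among other things, turned by up to 0.35 rad.
- cream_jar: Bystander: blue ceramic jar with a white cap, 60 mm across, 50 mm tall, on the table in front of the organiser. Origin at the centre of its underside.
- trinket_dish: Bystander: small white bowl, 80 mm across, 30 mm tall, on the table in front of the organiser. Origin at the centre of its underside.
- book: Bystander: pinkish book lying flat left of the organiser, 130 by 190 by 24 mm. Origin at the centre of its underside.
- shell: Bystander: seashell lying on the book, 60 mm across, 22 mm tall. Origin at the centre of its underside.
- mug: Bystander: white mug, 76 mm across, 85 mm tall, right of the organiser. Origin at the centre of its underside.
- glasses_case: Bystander: dark blue spectacle case, 150 by 60 by 35 mm, behind the organiser. Origin at the centre of its underside.
- hairbrush: Bystander: dark wooden hairbrush, bristles down, behind the organiser, 175 by 56 by 26 mm, lying along its own x. Origin on its underside near mid-length.

How it is judged:
On the way, in this order (a step that is already met when the one before it is completed fails the run):
1. the alarm clock stands upright on the cork pad, let go (horizontal distance between clock and clock_pad below 0.018 m and z of clock in the frame of clock_pad between -0.004 and 0.004 m and angle between clock's own z axis and vertical below 0.08 rad and linear speed of clock below 0.02 m/s and contact force between clock and the fingers below 0.1 N), for 0.2 s.
2. the blue box stands on the deck between the cream box and the end stop (z of blue_box in the frame of organiser between 0.009 and 0.016 m and angle between blue_box's own z axis and vertical below 0.05 rad and x of blue_box in the frame of organiser between -0.015 and 0.022 m and y of blue_box in the frame of cream_box below -0.06 m and y of blue_box in the frame of stop_face above 0.03 m), for 0.2 s.
At the end, for the whole second after the job is handed in: The clock stands upright on the cork pad within 18 mm of its centre; cream and blue boxes stand flat on the deck, within 12 mm of the stand's line and 0.05 rad of square; gaps stand-to-cream, cream-to-blue and blue-to-stop are each under 3 mm; all at rest (horizontal distance between clock and clock_pad below 0.018 m and z of clock in the frame of clock_pad between -0.004 and 0.004 m and angle between clock's own z axis and vertical below 0.08 rad and z of cream_box in the frame of organiser between 0.009 and 0.016 m and angle between each of cream_box, blue_box's own z axis and vertical below 0.05 rad and z of blue_box in the frame of organiser between 0.009 and 0.016 m and x of cream_box in the frame of organiser between -0.006 and 0.018 m and angle between the x axis of each of cream_box, blue_box and the x axis of organiser, either way round below 0.05 rad and x of blue_box in the frame of organiser between -0.006 and 0.018 m and y of cream_box in the frame of organiser between 0.074 and 0.081 m and y of blue_box in the frame of cream_box between -0.073 and -0.066 m and y of blue_box in the frame of stop_face between 0.03 and 0.038 m and linear speed of each of cream_box, blue_box, clock below 0.02 m/s and velocity of joint stop below 0.01 m/s); the robot touches nothing.
It fails at once if the alarm clock is knocked over (angle between clock's own z axis and vertical above 0.6 rad).
It fails at once if another thing on the table is shifted by more than 30 mm (distance of any of cream_jar, trinket_dish, book, shell, mug, glasses_case, hairbrush from where it was at the start of the episode above 0.03 m).
It also fails if it takes over 67 s, if anything falls off the work surface, if the arm or the gripper's body presses on something with over 40 N, if the wrist force passes 120 N, or if a joint passes its speed limit or range.

## Working session

There is one attempt and no reset: what is moved stays moved. The work goes in short steps, Python scripts to look and compute and a tool call to move; the robot and the scene stay as the last step left them, time stands still between calls to the robot, and variables do not carry over. Pictures are saved under pics/ and viewed, at most 10 in all, crops included, and the job is handed in when it is done.

Besides the shell and the picture viewer there is one more tool, called after "Call:" by a JSON object that holds its "method" and its "body". step_arm: Moves the arm, as the interface text tells. Its arguments: {"type":"object","properties":{"series":{"type":"array"},"force":{"type":"number"}},"required":["series"]}

```bash
mkdir -p pics; cat > h.py <<'E'
import numpy as np, cv2
from plant import r
def cloud(name):
    img,d=r.snapshot(name); c=r.get_calibration(name)
    K=np.array(c["intrinsics"],float); D=np.array(c["dist_coeffs"],float); T=np.array(c["pose"])
    v,u=np.mgrid[0:400,0:640]
    p=cv2.undistortPoints(np.stack([u,v],-1).reshape(-1,1,2).astype(np.float32),K,D).reshape(400,640,2)
    P=np.stack([p[...,0]*d,-p[...,1]*d,-d],-1)@T[:3,:3].T+T[:3,3]
    P[d==0]=np.nan
    return img,P
E
python3 - <<'E'
from h import *
for n in("scene","top"):
    i,P=cloud(n); cv2.imwrite(f"pics/{n}0.png",i); np.save(n,P)
    print(n,P[200,320],r.get_calibration(n)["pose"])
s=r.get_state();print(s)
E
```

```text
scene [ 0.56867179 -0.00115606  0.01289034] [[-0.26741465 -0.77291267  0.57540891  1.17686427]
 [ 0.96357674 -0.21261271  0.16222112  0.16489457]
 [-0.00304351  0.59783095  0.80161643  0.8492618 ]
 [ 0.          0.          0.          1.        ]]
top [0.63687182 0.00469445 0.00575368] [[ 0.01761444  0.98654678 -0.16252748  0.42005344]
 [-0.99982931  0.01647356 -0.00836473 -0.00314694]
 [-0.00557479  0.16264708  0.98666856  1.31899623]
 [ 0.          0.          0.          1.        ]]
{'clock': 0.1, 'q': array([ 1.16278452,  0.68991485, -0.19450444,  1.56623023,  0.15728594,
        0.90248503, -0.21509568]), 'qd': array([ 5.30606988e-05, -1.37518057e-03,  7.01131430e-04, -2.78426168e-03,
        1.09228988e-04, -6.33631034e-04,  6.01800507e-04]), 'joint_torque': array([-3.68624707e-03, -5.28494167e+01, -1.27160456e+00, -1.53837347e+01,
       -5.25699975e-02,  1.94429289e-03,  2.54447787e-05]), 'tool_pos': array([ 0.26695287, -0.56449883,  0.23798324]), 'eef_rot': array([ 9.75692599e-01,  2.19142128e-01, -2.36592297e-04, -7.90047224e-04]), 'contact_force': array([0.78530221, 0.21625851, 0.78465997]), 'moment': array([0.07151098, 0.03125168, 0.0189081 ]), 'finger_force': 0.0, 'opening': 0.9989800084770829}
```

View pics/top0.png

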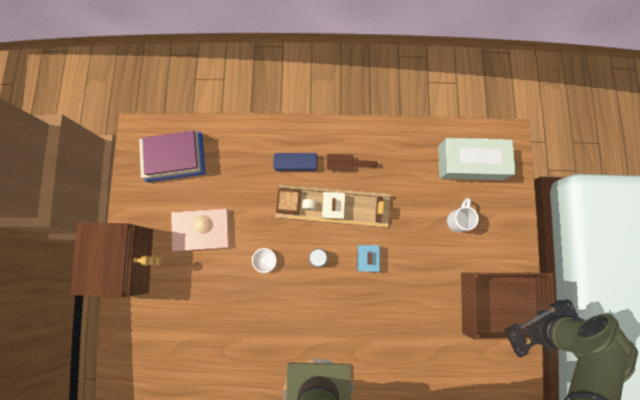

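View pics/scene0.png

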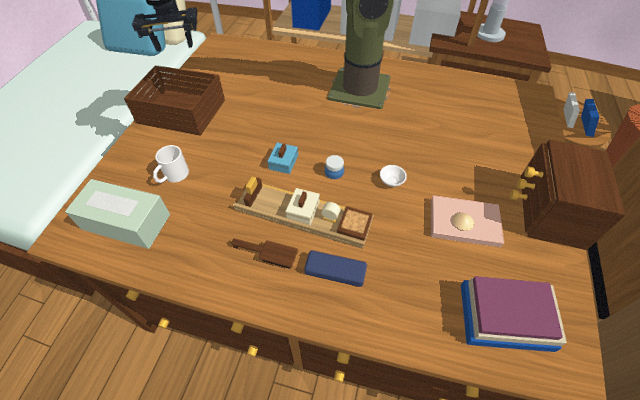

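The top view shows the organiser at u 276–391, v 186–227: stand (288,200), clock (309,204), cream box (333,205), stop tab (381,208). The blue box is at (369,258), the jar at (318,258) and the dish at (264,261). The scene view agrees, with the arm clear of everything.

```bash
cat > m.py <<'E'
from h import *
def rect(Q,lab):
    if len(Q)<8: print(lab,len(Q));return
    (c,s,a)=cv2.minAreaRect((Q[:,:2]*1000).astype(np.float32)); print(lab,len(Q),np.round(c,1),np.round(s,1),round(a,1),"med z",round(np.median(Q[:,2])*1000,1),"mean",np.round(Q.mean(0)*1000,1))
E
python3 - <<'E'
from m import *
Pt=np.load("top.npy");Ps=np.load("scene.npy")
it=cv2.imread("pics/top0.png");isc=cv2.imread("pics/scene0.png")
def win(P,u0,u1,v0,v1): 
    Q=P[v0:v1,u0:u1].reshape(-1,3); return Q[~np.isnan(Q[:,0])]
def zs(Q,a,b): return Q[(Q[:,2]>a)&(Q[:,2]<b)]
for n,P,W in(("top",Pt,dict(org=(268,398,182,232),blue=(350,386,240,276))),("sc",Ps,dict(org=(228,376,172,248),blue=(262,302,136,176)))):
    o=win(P,*W["org"]);b=win(P,*W["blue"])
    rect(zs(o,.007,.1),n+" org all")
    D=zs(o,.007,.018); # deck line
    # principal direction from all
    m=zs(o,.007,.1)
    L=zs(o,.022,.034); L=L[L[:,0]>0.5]
    rect(L,n+" z28")
    S=zs(o,.033,.042); S=S[S[:,1]>S[:,1].max()-.08]; rect(S,n+" stand")
    B=zs(o,.047,.0565); rect(B,n+" 52 level")
    rect(B[B[:,1]<B[:,1].max()-.0],n)
    H=zs(o,.071,.085); 
    k=H[:,1].min(); rect(H[H[:,1]>k+.04],n+" cream handle"); rect(H[H[:,1]<k+.04],n+" tab")
    rect(zs(b,.035,.045),n+" blue top"); rect(zs(b,.056,.07),n+" blue handle"); rect(zs(b,.012,.07),n+" blue all")
E
python3 - <<'E'
import cv2
a=cv2.imread("pics/top0.png")[180:280,260:400]; b=cv2.imread("pics/scene0.png")[130:250,225:425]
a=cv2.resize(a,(700,500),interpolation=2); cv2.imwrite("pics/c0.png",a)
E
```

```text
top org all 3570 [619.3 -25.4] [158.4 411.9] 2.1 med z 21.3 mean [615.  -37.2  27.1]
top z28 483 [620.9 -40. ] [375.6 100.8] 86.0 med z 27.7 mean [649.4  -5.6  28.1]
top stand 491 [629.2 108.9] [76.1 88.4] 86.7 med z 36.4 mean [627.3 109.4  36.6]
top 52 level 526 [611.7 -68.7] [258.3  84.2] 86.5 med z 50.9 mean [612.1 -49.3  51. ]
top 525 [611.7 -69. ] [257.6  84.2] 86.5 med z 51.0 mean [612.1 -49.5  51. ]
top cream handle 40 [613.2 -39.3] [39.2  9.8] 0.6 med z 74.4 mean [611.7 -40.   74.6]
top tab 62 [ 603.2 -188.6] [16.  38.6] 83.8 med z 78.8 mean [ 603.6 -188.6   78.2]
top blue top 456 [ 445.6 -154.5] [80.7 72.2] 0.7 med z 39.3 mean [ 444.4 -154.7   39.3]
top blue handle 48 [ 446.6 -153.2] [ 9.7 38.1] 89.8 med z 62.1 mean [ 446.2 -153.4   61.9]
top blue all 570 [ 444.  -154.8] [84.  72.6] 0.6 med z 39.3 mean [ 444.5 -153.4   40.5]
sc org all 5094 [608.6 -40.8] [267.4 390.9] 18.8 med z 28.1 mean [636.2 -32.7  30.9]
sc z28 1127 [680.3 -41.2] [379.5 206.4] 86.7 med z 27.9 mean [687.5 -51.4  27.8]
sc stand 754 [630.2 112.2] [76. 86.] 85.6 med z 38.4 mean [632.  112.5  38.3]
sc 52 level 716 [614.5 -66.4] [263.4  86.9] 86.2 med z 52.9 mean [619.8 -47.1  52.7]
sc 715 [614.4 -66.9] [262.5  86.9] 86.2 med z 52.9 mean [619.8 -47.2  52.7]
sc cream handle 61 [616.6 -37.2] [11.9 40.8] 87.4 med z 76.8 mean [617.8 -36.6  76.4]
sc tab 88 [ 607.2 -188.7] [15.8 40.4] 86.2 med z 80.4 mean [ 609.  -187.7   79.4]
sc blue top 389 [ 446.5 -154.6] [86.8 70.7] 0.5 med z 40.7 mean [ 452.2 -152.1   40.5]
sc blue handle 42 [ 447.2 -153.7] [37.6 11.1] 0.1 med z 63.1 mean [ 448.2 -153.1   62.5]
sc blue all 607 [ 446.2 -154.3] [70.8 86.8] 89.9 med z 40.2 mean [ 457.  -149.8   38.3]
```

View pics/c0.png

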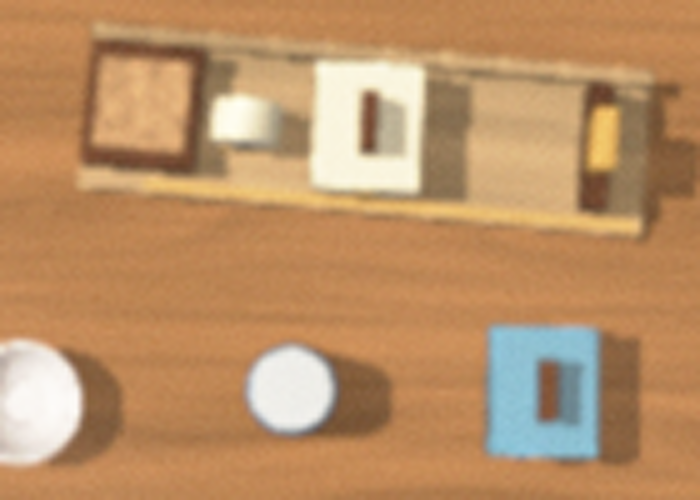

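The crop (5x, offset 260,180) shows the clock at (245,120), just right of the stand. The cream box is at (368,125), the stop tab at (602,137) and the blue box handle at (547,390). Next I'll refine the organiser yaw and locate the clock.

```bash
cat > org.py <<'E'
import numpy as np
yaw=np.deg2rad(-4.2)
E
python3 - <<'E'
from m import *
for n in("top","scene"):
    P=np.load(n+".npy").reshape(-1,3);P=P[~np.isnan(P[:,0])]
    y=np.deg2rad(-4.2)
    C=np.array([629.7,110.5]) # stand centre = org (6,150)
    R=np.array([[np.cos(y),-np.sin(y)],[np.sin(y),np.cos(y)]])
    q=(P[:,:2]*1000-C)@R+[6,150]; z=P[:,2]*1000
    # rail
    for lab,s in(("rail",(z>25)&(z<31)&(abs(q[:,0]-55)<9)&(q[:,1]<170)&(q[:,1]>-170)),("deck front rows",(z>9)&(z<15.5)&(q[:,0]<-30)&(q[:,0]>-65)&(abs(q[:,1])<180))):
        k=q[s]
        if lab!="rail":
            b=[(c,np.percentile(k[abs(k[:,1]-c)<10,0],3)) for c in range(-170,171,20) if (abs(k[:,1]-c)<10).sum()>5]; k=np.array(b)[:,::-1]
        f=np.polyfit(k[:,1],k[:,0],1); print(n,lab,len(k),"x=",f[1].round(1),"ddeg",np.rad2deg(f[0]).round(2))
    s=(abs(q[:,0])<60)&(q[:,1]>50)&(q[:,1]<112)&(z>48)&(z<80)
    k=q[s]; print("clock org x",np.percentile(k[:,0],[2,50,98]).round(1),"y",np.percentile(k[:,1],[2,50,98]).round(1),"z",np.percentile(z[s],[2,50,98]).round(1))
    t=s&(z>np.percentile(z[s],98)-3); print(" top ridge world",(P[t].mean(0)*1000).round(1),t.sum(),"org",q[t].mean(0).round(1))
    s=(z>70)&(abs(q[:,0])<60)&(q[:,1]<60)&(q[:,1]>0); print("cream handle org",np.median(q[s],0).round(1))
    s=(z>48)&(z<56)&(abs(q[:,0])<60)&(q[:,1]<70)&(q[:,1]>-60); rect(np.c_[q[s],z[s]]/1000,"cream top org")
    s=(z>76)&(abs(q[:,0])<60)&(q[:,1]<-120)&(q[:,1]>-190); print("tab org",np.mean(q[s],0).round(1))
    s=(z>33)&(z<60)&(abs(P[:,0]-.45)<.06)&(abs(P[:,1])<.05); rect(P[s],"jar")
E
```

```text
top rail 197 x= 52.9 ddeg -0.09
top deck front rows 18 x= -50.5 ddeg 0.07
clock org x [-17.4  -4.5   9.3] y [57.3 77.3 98.1] z [48.6 60.6 67.8]
 top ridge world [614.3  40.1  66.4] 15 org [-4.2 78.6]
cream handle org [0.2 2.1]
cream top org 408 [-1.3 14.8] [ 83.1 101.2] 4.6 med z 51.2 mean [-0.2  1.8 51.3]
tab org [   1.4 -149.9]
jar 193 [442.7   6. ] [47.9 48.2] 1.0 med z 48.9 mean [443.1   6.8  49.1]
scene rail 436 x= 55.5 ddeg -0.3
scene deck front rows 10 x= -48.7 ddeg 0.02
clock org x [-14.8   2.7  12.9] y [ 60.4  83.3 102.3] z [48.6 61.  66.8]
 top ridge world [617.5  41.6  65.4] 56 org [-1.2 80.4]
cream handle org [5.1 4.3]
cream top org 573 [ 2.8 17.8] [ 86.9 102.4] 1.6 med z 53.1 mean [ 7.2  4.5 52.9]
tab org [   6.3 -149.5]
jar 242 [445.2   9.8] [52.7 51.1] 16.8 med z 50.5 mean [448.8  10.9  48.9]
```

Call:
{"method": "step_arm", "body": {"series": [[17,30,-2,0,0,0.053,0.3],[17,30,-2,0,0,0.053,0.3],[17,30,-2,0,0,0.053,0.3],[17,30,-2,0,0,0.053,0.3],[17,30,-2,0,0,0.053,0.3],[17,30,-2,0,0,0.053,0.3],[17,30,-2,0,0,0.053,0.3],[17,30,-2,0,0,0.053,0.3],[17,30,-2,0,0,0.053,0.3],[17,30,-2,0,0,0.053,0.3],[17,30,-2,0,0,0.053,0.3],[17,30,-2,0,0,0.053,0.3],[17,30,-2,0,0,0.053,0.3],[17,30,-2,0,0,0.053,0.3],[17,30,-2,0,0,0.053,0.3],[17,30,-2,0,0,0.053,0.3],[17,30,-2,0,0,0.053,0.3],[17,30,-2,0,0,0.053,0.3],[17,30,-2,0,0,0.053,0.3],[0,0,0,0,0,0,0.3]], "force": 15}}

```text
clock: 2.1
tool_pos: [0.5919, 0.0117, 0.2005]
eef_rot: [0.746, 0.666, 0.002, -0.001]
contact_force: [-0.7, -0.4, -0.4]
opening: 0.7
finger_force: 0.0
```

Call:
{"method": "step_arm", "body": {"series": [[12,15,-10,0,0,0.02,0.3],[12,14,-15,0,0,0.02,0.3],[0,0,-25,0,0,0,0.3],[0,0,-25,0,0,0,0.3],[0,0,-25,0,0,0,0.3],[0,0,-25,0,0,0,0.3],[0,0,-20,0,0,0,0.3],[0,0,-15,0,0,0,0.3],[0,0,-9,0,0,0,0.3],[0,0,0,0,0,0,0.3],[0,0,0,0,0,0,0.3]]}}

```text
clock: 3.2
tool_pos: [0.6147, 0.034, 0.0322]
eef_rot: [0.736, 0.677, 0.0, 0.0]
contact_force: [0.1, -0.0, -0.5]
opening: 0.698
finger_force: 0.0
```

Call:
{"method": "step_arm", "body": {"series": [[1,6,0,0,0,0,0.3],[0,0,0,0,0,0,0.3],[0,0,0,0,0,0,0.8],[0,0,0,0,0,0,0.8],[0,0,0,0,0,0,0.8],[0,0,0,0,0,0,0.8],[0,0,0,0,0,0,0.8]]}}

```text
clock: 3.9
tool_pos: [0.6154, 0.0399, 0.0318]
eef_rot: [0.736, 0.677, 0.0, 0.0]
contact_force: [0.3, 1.0, 0.1]
opening: 0.316
finger_force: 15.0
```

```bash
python3 - <<'E'
from h import *
i,P=cloud("scene"); cv2.imwrite("pics/s1.png",cv2.resize(i[100:260,220:420],(800,640))[:600]); print(r.get_state()["tool_pos"],r.get_state()["opening"],r.get_state()["finger_force"])
E
```

```text
[0.61539618 0.03987086 0.03177837] 0.31444154994316 14.998241700232029
```

View pics/s1.png

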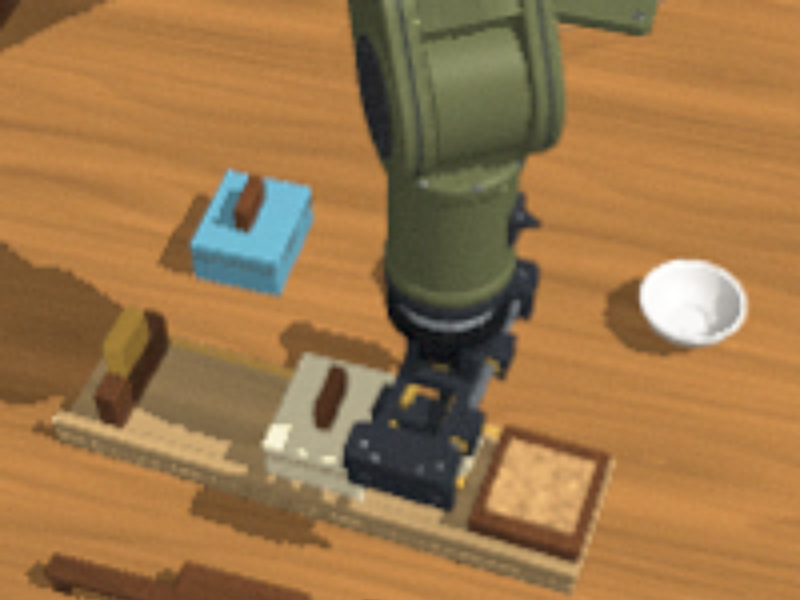

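Call:
{"method": "step_arm", "body": {"series": [[0,0,10,0,0,0,0.8],[0,0,20,0,0,0,0.8],[0,0,20,0,0,0,0.8],[0,0,5,0,0,0,0.8],[2,10,0,0,0,0,0.8],[4,20,0,0,0,0,0.8],[4,20,0,0,0,0,0.8],[4,15,0,0,0,0,0.8],[0,5,0,0,0,0,0.8],[0,0,0,0,0,0,0.8],[0,0,0,0,0,0,0.8]]}}

```text
clock: 5.05
tool_pos: [0.6289, 0.1086, 0.0863]
eef_rot: [0.736, 0.677, -0.001, 0.0]
contact_force: [-0.3, -0.3, 0.1]
opening: 0.316
finger_force: 15.0
```

Call:
{"method": "step_arm", "body": {"series": [[1,1,-10,0,0,0,0.8],[0,0,-10,0,0,0,0.8],[0,0,-5,0,0,0,0.8],[0,0,-2,0,0,0,0.8],[0,0,-1,0,0,0,0.8],[0,0,-1,0,0,0,0.8],[0,0,0,0,0,0,0.8]]}}

```text
clock: 5.75
tool_pos: [0.6304, 0.1111, 0.0579]
eef_rot: [0.735, 0.678, 0.0, 0.0]
contact_force: [-0.3, 0.1, -1.5]
opening: 0.315
finger_force: 15.0
```

```bash
python3 - <<'E'
from h import *
i,P=cloud("scene"); cv2.imwrite("pics/s2.png",cv2.resize(i[100:250,220:420],(800,600))); s=r.get_state();print(s["tool_pos"],s["opening"],s["contact_force"],s["moment"])
E
```

```text
[0.6304056  0.11105439 0.05797789] 0.3172725162642384 [ 0.243784    0.01550866 -0.24229706] [-0.03657203 -0.01011345 -0.01340903]
```

View pics/s2.png

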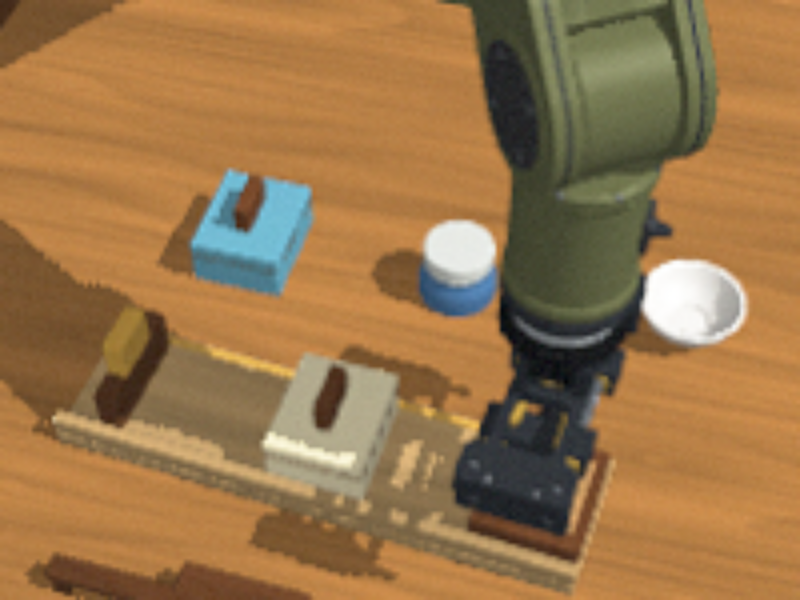

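The gap (410,465) is empty and the gripper holds the clock over the stand, around (530,480). Next: touch down, release and retreat.

Call:
{"method": "step_arm", "body": {"series": [[0,0,-1,0,0,0,0.8],[0,0,-0.5,0,0,0,0.8],[0,0,0,0,0,0,0.8],[0,0,0,0,0,0,0.65],[0,0,0,0,0,0,0.5],[0,0,0,0,0,0,0.4],[0,0,0,0,0,0,0.4]]}}

```text
clock: 6.5
tool_pos: [0.6302, 0.111, 0.0561]
eef_rot: [0.735, 0.678, -0.0, 0.0]
contact_force: [-0.6, 0.0, 0.1]
opening: 0.593
finger_force: 0.0
```

Call:
{"method": "step_arm", "body": {"series": [[0,0,10,0,0,0,0.4],[0,0,25,0,0,0,0.4],[0,0,35,0,0,0,0.4],[0,0,35,0,0,0,0.4],[-10,-30,30,0,0,0,0.4],[-20,-40,0,0,0,0,0.4],[-20,-40,0,0,0,0,0.4],[-20,-40,0,0,0,0,0.4],[-20,-30,0,0,0,0,0.4],[-20,-30,0,0,0,0,0.4],[-20,-20,0,0,0,0,0.4],[0,0,0,0,0,0,0.4]]}}

```text
clock: 7.7
tool_pos: [0.4968, -0.1234, 0.1916]
eef_rot: [0.738, 0.675, -0.002, 0.0]
contact_force: [0.6, -0.4, -0.6]
opening: 0.6
finger_force: 0.0
```

```bash
python3 - <<'E'
from h import *
i,P=cloud("top"); cv2.imwrite("pics/t3.png",cv2.resize(i[170:290,250:410],(800,600))); s=r.get_state();print(s["tool_pos"],s["eef_rot"],s["q"])
y=np.deg2rad(-4.2);R=np.array([[np.cos(y),-np.sin(y)],[np.sin(y),np.cos(y)]])
for n in("scene","top"):
    P=cloud(n)[1].reshape(-1,3)*1000;P=P[~np.isnan(P[:,0])]
    q=(P[:,:2]-[612.7,-38.7])@R
    s=(abs(q[:,0]-6)<35)&(abs(q[:,1]-150)<35)&(P[:,2]>45)
    for z in(70,85): k=s&(P[:,2]>z); print(n,z,np.percentile(q[k,0],[2,50,98]).round(1),np.percentile(q[k,1],[2,50,98]).round(1),P[k,2].max().round(1))
E
```

```text
[ 0.49904626 -0.1209253   0.19184116] [ 7.36654123e-01  6.76269361e-01 -6.00990420e-04  3.04976731e-04] [ 0.39943241  0.63612783 -0.40591899  1.94150842  0.40365587  0.64403328
 -0.3480714 ]
scene 70 [-5.6 13.5 22.4] [132.8 154.2 174.4] 92.2
scene 85 [-5.8  8.5 22.1] [138.1 153.1 168.1] 92.2
top 70 [-8.3  4.5 18.2] [128.4 148.1 170.9] 93.0
top 85 [-7.6  3.5 18.1] [136.  150.9 164.6] 93.0
```

View pics/t3.png

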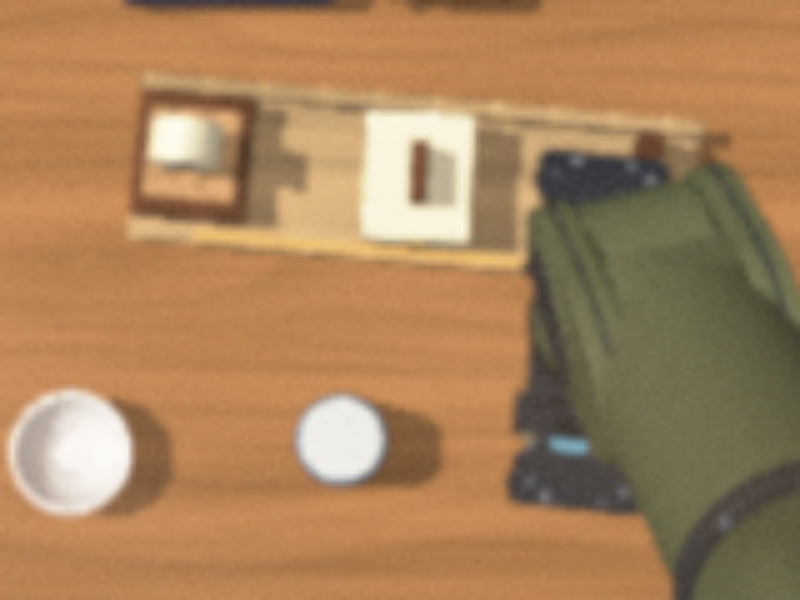

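The clock stands in the middle of the cork pad: its top is at about 92 mm and it is within 3 mm of centre. It shows at (185,140) in the picture. The gripper is near the blue box, so I'll turn and approach its handle.

Call:
{"method": "step_arm", "body": {"series": [[-5,-3,0,0,0,-0.14,0.6],[-5,-3,0,0,0,-0.14,0.6],[-5,-3,0,0,0,-0.14,0.6],[-5,-3,0,0,0,-0.14,0.6],[-5,-3,0,0,0,-0.14,0.6],[-5,-3,0,0,0,-0.14,0.6],[-5,-3,0,0,0,-0.14,0.6],[-5,-3,-10,0,0,-0.14,0.6],[-5,-3,-20,0,0,-0.14,0.6],[-5,-3,-20,0,0,-0.14,0.6],[-2,-2,-20,0,0,-0.077,0.6],[0,0,-10,0,0,0,0.6],[0,0,0,0,0,0,0.6],[0,0,0,0,0,0,0.6]]}}

```text
clock: 9.25
tool_pos: [0.4493, -0.1503, 0.1116]
eef_rot: [1.0, 0.007, 0.001, -0.0]
contact_force: [1.0, 0.5, -0.2]
opening: 0.399
finger_force: 0.0
```

Call:
{"method": "step_arm", "body": {"series": [[-2,-3,-15,0,0,0,0.6],[0,0,-20,0,0,0,0.6],[0,0,-15,0,0,0,0.6],[0,0,-10,0,0,0,0.6],[0,0,-5,0,0,0,0.6],[0,0,-2,0,0,0,0.6],[0,0,0,0,0,0,0.8],[0,0,0,0,0,0,1],[0,0,0,0,0,0,1],[0,0,0,0,0,0,1],[0,0,0,0,0,0,1]], "force": 30}}

```text
clock: 10.35
tool_pos: [0.4467, -0.1544, 0.0447]
eef_rot: [1.0, 0.006, 0.001, 0.0]
contact_force: [0.4, -1.0, 5.0]
opening: 0.132
finger_force: 30.0
```

Call:
{"method": "step_arm", "body": {"series": [[0,0,5,0,0,0,1],[0,0,15,0,0,0,1],[0,0,20,0,0,0,1],[0,0,20,0,0,0,1],[10,2,10,0,0,-0.017,1],[20,4,0,0,0,-0.017,1],[25,4,0,0,0,-0.017,1],[30,5,0,0,0,-0.017,1],[30,5,0,0,0,-0.017,1],[25,4,0,0,0,0,1],[15,3,0,0,0,0,1],[10,2,0,0,0,0,1],[0,0,0,0,0,0,1],[0,0,0,0,0,0,1]]}}

```text
clock: 11.75
tool_pos: [0.61, -0.1248, 0.1138]
eef_rot: [0.999, -0.036, -0.001, -0.0]
contact_force: [-0.6, 0.2, -2.5]
opening: 0.137
finger_force: 30.0
```

Call:
{"method": "step_arm", "body": {"series": [[2,-1,-15,0,0,0,1],[0,0,-15,0,0,0,1],[0,0,-10,0,0,0,1],[0,0,-8,0,0,0,1],[0,0,-4,0,0,0,1],[0,0,-2,0,0,0,1],[0,0,-1,0,0,0,1],[0,0,0,0,0,0,1],[0,0,-1,0,0,0,1],[0,0,0,0,0,0,1]]}}

```text
clock: 12.75
tool_pos: [0.6134, -0.126, 0.0585]
eef_rot: [0.999, -0.037, 0.0, 0.0]
contact_force: [-0.2, 0.2, -2.4]
opening: 0.134
finger_force: 30.0
```

Call:
{"method": "step_arm", "body": {"series": [[0,0,-1,0,0,0,1],[0,0,-1,0,0,0,1],[0,0,0,0,0,0,1],[0,0,0,0,0,0,1]]}}

```text
clock: 13.15
tool_pos: [0.6134, -0.126, 0.0568]
eef_rot: [0.999, -0.037, 0.0, 0.0]
contact_force: [-2.5, -0.3, 4.5]
opening: 0.134
finger_force: 30.0
```

Call:
{"method": "step_arm", "body": {"series": [[0,0,0,0,0,0,0.8],[0,0,0,0,0,0,0.6],[0,0,0,0,0,0,0.6],[0,0,10,0,0,0,0.6],[0,0,20,0,0,0,0.6],[0,0,30,0,0,0,0.6],[0,0,10,0,0,0,1],[-2,-20,0,0,0,0,1],[-2,-25,0,0,0,0,1],[-2,-25,0,0,0,0,1],[-2,-20,0,0,0,0,1],[-2,-9,0,0,0,0,1],[0,0,0,0,0,0,1],[0,0,0,0,0,0,1]]}}

```text
clock: 14.55
tool_pos: [0.6034, -0.2235, 0.1261]
eef_rot: [0.999, -0.036, -0.0, -0.001]
contact_force: [0.2, 0.3, -0.1]
opening: 0.007
finger_force: 0.0
```

```bash
cat > chk.py <<'E'
from m import *
import sys
y=np.deg2rad(-4.2);R=np.array([[np.cos(y),-np.sin(y)],[np.sin(y),np.cos(y)]])
s=r.get_state();print(s["clock"],s["tool_pos"],s["opening"],s["contact_force"])
for n in("scene","top"):
    i,P=cloud(n)
    if len(sys.argv)>1 and n=="scene": cv2.imwrite(sys.argv[1],cv2.resize(i[100:250,220:420],(800,600)))
    P=P*1000; q=np.concatenate([(P[...,:2]-[612.7,-38.7])@R,P[...,2:]],-1)
    b,g,rr=[i[...,k].astype(int) for k in range(3)]
    for lab,m in(("blue",b>rr+50),("cream",(b>rr-50)&(b<rr+20)&(rr>110)&(q[...,1]<108))):
        k=m&(abs(q[...,2]-52)<4)&(q[...,0]>-60)&(q[...,0]<47)&(abs(q[...,1])<150)
        rect(q[k]/1000,n+" "+lab)
    k=(q[...,2]>70)&(q[...,2]<84)&(abs(q[...,0]-4)<30)&(b<100)
    for lo in range(-170,110,10):
        t=k&(q[...,1]>=lo)&(q[...,1]<lo+10)
        if t.sum()>4: print("  h",lo,t.sum(),q[t].mean(0).round(1))
E
python3 chk.py pics/s4.png
```

```text
14.55 [ 0.60342388 -0.2234738   0.1260831 ] 0.006673281969619871 [ 0.16645111  0.34099863 -0.12648233]
scene blue 462 [  6.4 -85.1] [81.5 69.8] 0.4 med z 53.0 mean [ 11.2 -82.3  52.8]
scene cream 521 [  4.9 -41.7] [ 83.3 158.9] 0.7 med z 53.0 mean [ 8.2  1.8 52.9]
  h -160 37 [   7.2 -154.1   79.9]
  h -150 53 [   7.6 -145.5   77.9]
  h -90 47 [  8.1 -84.4  75.9]
  h -80 5 [  6.3 -79.7  74.5]
  h -10 17 [ 5.3 -2.  76.9]
  h 0 41 [ 6.9  4.5 76.2]
top blue 287 [  3.8 -86.5] [80.6 65.9] 0.8 med z 51.2 mean [ -0.4 -81.3  51.3]
top cream 369 [  1.7 -24.8] [ 83.6 116.1] 2.3 med z 50.8 mean [-0.2 -1.7 51.2]
  h -160 12 [  -3.4 -154.6   78.1]
  h -150 9 [   0.3 -145.    79.2]
  h -90 30 [  1.6 -86.   74.8]
  h -10 15 [-0.5 -2.2 74.1]
  h 0 10 [ 2.   1.6 75. ]
```

View pics/s4.png

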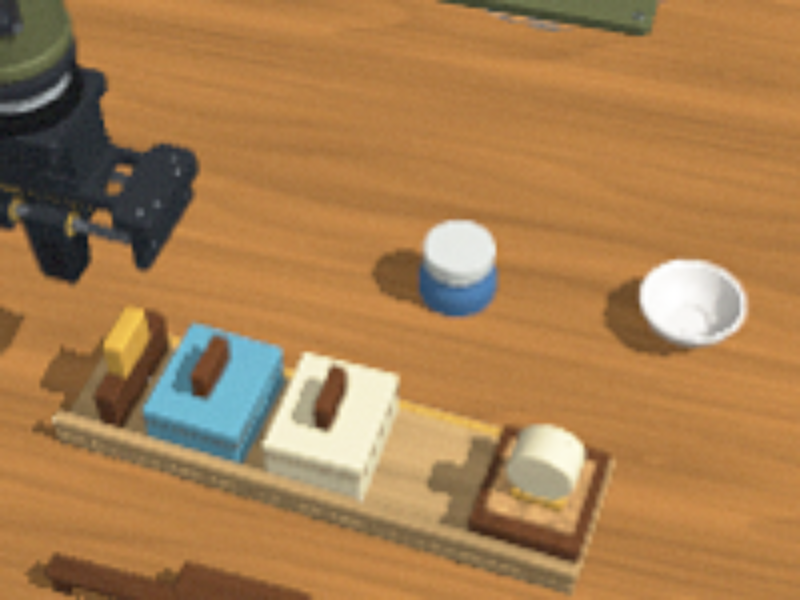

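The picture shows the row in order: stop (130,360), blue (215,385), cream (330,420) and the clock upright on the pad (545,465). I'll lower the closed fingers behind the stop tab and push.

Call:
{"method": "step_arm", "body": {"series": [[0,0,-20,0,0,0,1],[0,0,-25,0,0,0,1],[0,0,-15,0,0,0,1],[0,0,-8,0,0,0,1],[0,0,0,0,0,0,1],[0.5,6,0,0,0,0,1],[0.5,6,0,0,0,0,1],[0.5,6,0,0,0,0,1],[0.4,6,0,0,0,0,1],[0.4,6,0,0,0,0,1],[0.4,6,0,0,0,0,1],[0.4,6,0,0,0,0,1],[0.4,6,0,0,0,0,1],[0.4,6,0,0,0,0,1],[0.4,6,0,0,0,0,1],[0,0,0,0,0,0,1]]}}

```text
clock: 16.25
tool_pos: [0.6083, -0.1645, 0.0586]
eef_rot: [0.999, -0.036, 0.001, 0.0]
contact_force: [1.2, -3.4, 2.4]
opening: 0.006
finger_force: 1.5
```

```bash
python3 chk.py
```

```text
16.25 [ 0.60827183 -0.16449169  0.05862393] 0.006082965377193314 [ 1.22648079 -3.39155673  2.39389771]
scene blue 438 [  6.3 -58.6] [80.9 67.9] 0.2 med z 52.9 mean [ 12.9 -55.7  52.9]
scene cream 542 [  4.4 -24.2] [142.1  83.8] 88.8 med z 53.0 mean [ 9.4 11.2 52.9]
  h -140 12 [  15.3 -134.3   76.4]
  h -130 10 [  14.1 -125.2   77.3]
  h -120 10 [  13.1 -114.5   77.1]
  h -110 37 [  10.4 -104.8   80.2]
  h -100 42 [  8.3 -95.7  78.8]
  h -70 8 [ 17.4 -62.   77. ]
  h -60 42 [ 10.2 -55.   76. ]
  h 0 15 [ 8.6  8.3 76.6]
  h 10 43 [ 7.7 14.5 76.1]
top blue 177 [  1.3 -60.3] [65.  78.8] 89.5 med z 51.3 mean [ -6.5 -56.2  51.4]
top cream 382 [1.8 8.9] [68.9 83.4] 89.9 med z 51.3 mean [ 1.9  8.8 51.3]
  h 0 13 [-1.3  8.1 75.1]
  h 10 12 [ 1.8 11.7 75.4]
```

Call:
{"method": "step_arm", "body": {"series": [[0.4,6,0,0,0,0,1],[0.4,6,0,0,0,0,1],[0.5,6,0,0,0,0,1],[0.5,6,0,0,0,0,1],[0.4,6,0,0,0,0,1],[0.4,6,0,0,0,0,1],[0.4,6,0,0,0,0,1],[0.4,6,0,0,0,0,1],[0.4,5,0,0,0,0,1],[0.3,4,0,0,0,0,1],[0,2,0,0,0,0,1],[0,0,0,0,0,0,1]]}}

```text
clock: 17.55
tool_pos: [0.6119, -0.1065, 0.0581]
eef_rot: [0.999, -0.037, 0.0, 0.0]
contact_force: [2.4, -4.3, 3.0]
opening: 0.006
finger_force: 2.2
```

Call:
{"method": "step_arm", "body": {"series": [[0.3,2,0,0,0,0,1],[0.2,2,0,0,0,0,1],[0,1,0,0,0,0,1],[0,0,0,0,0,0,1]]}}

```text
clock: 17.95
tool_pos: [0.6122, -0.1021, 0.0582]
eef_rot: [0.999, -0.037, 0.0, 0.001]
contact_force: [2.1, -4.9, 2.9]
opening: 0.0
finger_force: 2.6
```

Call:
{"method": "step_arm", "body": {"series": [[0,1,0,0,0,0,1],[0,1,0,0,0,0,1],[0,0,0,0,0,0,1]]}}

```text
clock: 18.25
tool_pos: [0.6123, -0.1, 0.0582]
eef_rot: [0.999, -0.037, 0.0, 0.001]
contact_force: [1.9, -4.8, 2.4]
opening: 0.006
finger_force: 2.6
```

Not yet at the stop; continuing in small steps while watching the force.

Call:
{"method": "step_arm", "body": {"series": [[0,1,0,0,0,0,1],[0.1,1,0,0,0,0,1],[0,0,0,0,0,0,1]]}}

```text
clock: 18.55
tool_pos: [0.6125, -0.098, 0.0582]
eef_rot: [0.999, -0.037, 0.0, 0.001]
contact_force: [2.0, -5.4, 1.9]
opening: 0.005
finger_force: 2.6
```

Call:
{"method": "step_arm", "body": {"series": [[0,1,0,0,0,0,1],[0.1,1,0,0,0,0,1],[0,0,0,0,0,0,1]]}}

```text
clock: 18.85
tool_pos: [0.6125, -0.0974, 0.0582]
eef_rot: [0.999, -0.038, 0.0, 0.001]
contact_force: [1.5, -7.2, 2.6]
opening: 0.003
finger_force: 3.7
```

```bash
python3 chk.py
```

```text
18.85 [ 0.6125276  -0.09742397  0.05819994] 0.0029799331713598162 [ 1.48702995 -7.23613123  2.63849709]
scene blue 482 [5.7 8.8] [82.6 68.3] 0.0 med z 53.1 mean [11.8 10.7 52.9]
scene cream 507 [ 4.7 40.2] [135.6  83.1] 89.9 med z 53.0 mean [ 9.3 73.9 52.9]
  h -70 15 [ 14.3 -65.   78. ]
  h -60 8 [ 12.8 -55.9  77.8]
  h -50 17 [  9.5 -43.6  79.2]
  h -40 43 [ 10.8 -34.7  79.8]
  h -30 30 [  8.6 -27.3  77.2]
  h 0 17 [15.2  6.8 76.2]
  h 10 23 [11.6 13.5 75.4]
  h 70 31 [ 8.2 76.8 76.1]
  h 80 26 [ 7.4 82.8 75.5]
top blue 115 [ 0.6 14.7] [53.9 71.2] 86.2 med z 51.5 mean [-8.  12.2 51.5]
top cream 398 [ 1.7 74.6] [83.8 66. ] 0.1 med z 51.0 mean [ 1.2 73.9 51.2]
  h 70 29 [ 2.4 75.8 75.1]
```

Call:
{"method": "step_arm", "body": {"series": [[0,1,0,0,0,0,1],[0.1,1,0,0,0,0,1],[0,1,0,0,0,0,1],[0,0,0,0,0,0,1],[0,0,0,0,0,0,1]]}}

```text
clock: 19.45
tool_pos: [0.6125, -0.0974, 0.0583]
eef_rot: [0.999, -0.039, 0.001, 0.003]
contact_force: [2.7, -12.1, 1.7]
opening: 0.004
finger_force: 5.8
```

Call:
{"method": "step_arm", "body": {"series": [[0,2,0,0,0,0,1],[0,0,0,0,0,0,1],[0,-3,0,0,0,0,1],[-0.3,-5,0,0,0,0,1],[-1,-10,0,0,0,0,1],[-1,-10,0,0,0,0,1],[0,0,30,0,0,0,1],[0,0,40,0,0,0,1],[-20,-40,40,0,0,0,1],[-30,-40,0,0,0,0,1],[-30,-40,0,0,0,0,1],[-20,-40,0,0,0,0,1],[0,-40,0,0,0,0,1],[0,0,0,0,0,0,1]]}}

```text
clock: 20.85
tool_pos: [0.5105, -0.3192, 0.1617]
eef_rot: [0.999, -0.042, -0.0, 0.002]
contact_force: [-0.3, -0.7, -0.3]
opening: 0.007
finger_force: 0.0
```

```bash
python3 chk.py pics/s5.png
```

```text
20.85 [ 0.51045708 -0.31918986  0.16169393] 0.007305558573177757 [-0.34965752 -0.72163168 -0.29240578]
scene blue 503 [5.8 8.6] [68.7 82.7] 89.5 med z 53.1 mean [11.  10.2 52.9]
scene cream 500 [ 4.1 40. ] [135.7  85.3] 89.8 med z 53.1 mean [ 8.5 73.4 53. ]
  h -50 10 [  8.2 -40.8  79.4]
  h -40 48 [  7.6 -35.   79.8]
  h -30 33 [  5.7 -27.5  77.7]
  h 0 30 [ 8.1  6.8 76. ]
  h 10 29 [ 8.6 12.9 75.7]
  h 70 31 [ 7.8 76.7 76.4]
  h 80 26 [ 8.4 82.7 76.2]
top blue 331 [2.8 6.7] [81.8 65.8] 0.4 med z 51.1 mean [ 2.4  7.7 51.3]
top cream 379 [ 2.1 38.4] [ 83.5 138.7] 0.5 med z 51.3 mean [ 1.  70.2 51.4]
  h -50 18 [ -0.1 -42.5  78.6]
  h -40 10 [  0.1 -37.   78.2]
  h 0 27 [ 2.2  6.1 74.9]
  h 70 30 [ 2.3 75.8 75. ]
```

View pics/s5.png

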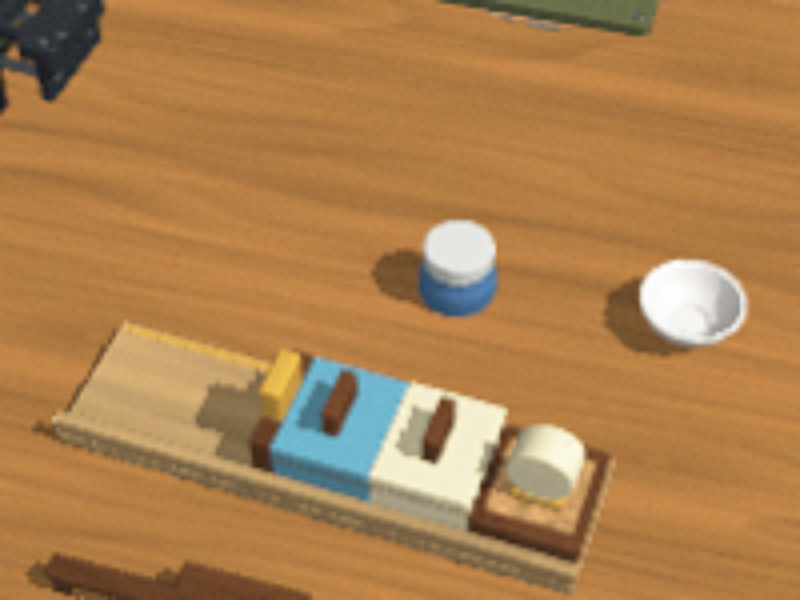

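The row is flush from the stop (275,400) through blue and cream to the stand, with the clock upright at (545,465). Handing in.

```bash
python3 -c "
from plant import r
print(r.finish_job())"
```

```text
the job is handed in; nothing more can be done
None
```

The job is handed in: the last camera check showed the clock upright in the middle of the cork pad, stand, cream box, blue box and end stop flush in one line, and nothing else seen out of place, but the hand-in returned no verdict.

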